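# Load deburred collars onto the wash rack in order

## Task

Move the three steel collars from the wooden deburring board onto the posts of the grey wash rack, one on each post, keeping their order counted from the rack's upright end plate: the collar that stands nearest to the robot on the board goes on the post next to the end plate, the middle one on the middle post, and the one farthest from the robot on the post farthest from the end plate. Set each one down without dropping it, flange down and sitting flat on the foot of its post, and leave it there released and at rest.

Things in the scene. Friction and masses are not known exactly. Their poses are not given: they have to be found in the camera images.
- collar_round: Plain steel collar: at the bottom a round flange of 72 mm diameter, 12 mm thick, above it a round hub of 46 mm diameter; total height 50 mm; 30 mm bore right through. About 0.45 kg. Loose; starts upright on a pad of the deburring board, flange down, turned any way. Origin: centre of its underside; z up along the bore. Grip the hub from above.
- collar_lugs: Plain steel collar: at the bottom a two-lug flange (82 mm over the lugs, 52 mm round middle), 12 mm thick, above it a round hub of 42 mm diameter; total height 58 mm; 30 mm bore right through. About 0.38 kg. Loose; starts upright on a pad of the deburring board, flange down, turned any way. Origin: centre of its underside; z up along the bore. Grip the hub from above.
- collar_square: Plain steel collar: at the bottom a square flange of 62 x 62 mm, 12 mm thick, above it a round hub of 50 mm diameter; total height 54 mm; 30 mm bore right through. About 0.55 kg. Loose; starts upright on a pad of the deburring board, flange down, turned any way. Origin: centre of its underside; z up along the bore. Grip the hub from above.
- nest_a: Black rubber pad 84 x 70 mm, 8 mm thick, with a 12 mm wooden dowel up to 22 mm above the pad's underside: one of three like places, 100 mm apart in a row on the 20 mm thick wooden deburring board. Fixed; order varies. Origin: centre of its underside; x axis along the row, pointing away from the robot (within 0.2 rad of world x), z up. Collar_round starts here.
- nest_b: Black rubber pad 84 x 70 mm, 8 mm thick, with a 12 mm wooden dowel up to 22 mm above the pad's underside: one of three like places, 100 mm apart in a row on the 20 mm thick wooden deburring board. Fixed; order varies. Origin: centre of its underside; x axis along the row, pointing away from the robot (within 0.2 rad of world x), z up. Collar_lugs starts here.
- nest_c: Black rubber pad 84 x 70 mm, 8 mm thick, with a 12 mm wooden dowel up to 22 mm above the pad's underside: one of three like places, 100 mm apart in a row on the 20 mm thick wooden deburring board. Fixed; order varies. Origin: centre of its underside; x axis along the row, pointing away from the robot (within 0.2 rad of world x), z up. Collar_square starts here.
- post_p: White plastic post, 12 mm diameter, tapered tip 33 mm above the underside of its round foot (64 mm wide, 8 mm thick): one of three like places, 100 mm apart in a row on the 15 mm thick grey wash rack. Fixed; order varies. Origin: centre of the foot's underside; x along the row (within 0.2 rad of world x), z up. A seated collar has its origin 8 mm above this one.
- post_q: White plastic post, 12 mm diameter, tapered tip 33 mm above the underside of its round foot (64 mm wide, 8 mm thick): one of three like places, 100 mm apart in a row on the 15 mm thick grey wash rack. Fixed; order varies. Origin: centre of the foot's underside; x along the row (within 0.2 rad of world x), z up. A seated collar has its origin 8 mm above this one.
- post_r: White plastic post, 12 mm diameter, tapered tip 33 mm above the underside of its round foot (64 mm wide, 8 mm thick): one of three like places, 100 mm apart in a row on the 15 mm thick grey wash rack. Fixed; order varies. Origin: centre of the foot's underside; x along the row (within 0.2 rad of world x), z up. A seated collar has its origin 8 mm above this one.
- end_plate: Upright steel plate, 10 mm thick, 84 mm wide, 70 mm tall, across one end of the wash rack, in line with the three posts and 85, 185 and 285 mm from them. It may be at the rack's end nearer the robot or at the far end; the other end has only a low bolt head. Fixed. Origin: centre of its underside; x axis along the row, z up.
Mind the look-alikes: they are no part of the job. Leave any purple look-alike of the collar_lugs alone.

How it is judged:
By the outcome, as a careful person would: the job done as asked, in the order asked, and still so for the second after the job is handed in, with the robot touching nothing.
It also fails if it takes over 80 s, if anything falls off the work surface, if the arm or the gripper's body presses on something with over 40 N, if the wrist force passes 120 N, or if a joint passes its speed limit or range.

## Robot

A 7-joint arm with a two-finger parallel gripper is mounted at the origin on the work surface. World frame = base frame: x ahead of the robot, y to its left, z up, the work surface at z = 0. Lengths are in m, angles in rad, forces in N, time in s.
With the tool pointing down it reaches from about 0.425 to 0.95 m from the base axis. Payload 4.7 kg.
Tool frame: the origin (TCP) lies on the centre line of the jaws, within the pads' length; the fingertips stand 11 mm ahead of it and the grasp point (between the pads) lies 8 mm behind it; z points along the fingers, y is the direction in which the jaws open and shut (so a half turn about z gives the same grasp; the last joint's range is limited). The gripper opens to 85 mm and grips with 20 to 120 N. Pads are 22 mm wide; open, the fingers measure 114 mm over their backs; the gripper's body (76 mm by 85 mm) begins 54 mm behind the grasp point. The pads swing forward as they close: fully open they stand 13 mm farther back than shut.
Start: joints at [1.136, 0.469, -0.049, 1.532, 0.024, 1.141, -0.082], TCP at [0.267, -0.62, 0.242] pointing down, gripper open.
Joint ranges: [-2.59, 2.59], [-0.33, 1.99], [-1.39, 1.29], [0.1, 2.45], [-1.04, 4.18], [0.21, 1.99], [-2.66, 2.66]. Speed limits (rad/s): [2.57, 2.57, 3.14, 3.14, 3.14, 3.14, 3.14].

## Interface

Orientations are given as a unit quaternion [x, y, z, w].
In Python, from station import env gives the robot as it stands.
- The arm moves only by the tool step_arm, never from a script. Its argument "increments" is one flat list of numbers, 4 for each row, row after row: the shift along the world's x, y, z in cm, then the turn about the world's z in rad. In form: [tx, ty, tz, yaw, tx, ty, tz, yaw, ...]. A call has exactly 8 rows; each row is the pose to reach, as a shift and turn from the pose commanded when the call began; what a row does not reach only later rows make up. A row lasts 1/10 s, in which the tool goes at most 50 mm and 8.59 degrees, less where a joint would pass 70% of its speed; a pose out of reach is approached as far as the arm can. A call with a gripper value outside its range is refused whole. "grip" is the closure, from -1 (fully open) to 1 (shut), set as the call begins (left out, the last holds). The fingers move at their own pace and stop on an object; "newtons" is the grip in N (left out, the last holds). Time passes only in rows, so rows that repeat a pose let the fingers close, or fill a call up. It gives the time, the measured TCP pose, the force and the opening at its end, in the units of the state.
- env.get_state(): the state, without advancing time (a new reading comes with each control period).
- env.get_image(name): name is "scene" or "top" or "wrist"; returns (picture, depth): 420x560x3 uint8, blue, green, red; 420x560 float32, m along the optical axis (not along the pixel's ray), 0 where there is no reading.
- env.camera_info(name): a dict with "fx", "fy", "cx", "cy" (pixels), "dist" ([k1, k2, p1, p2, k3] as OpenCV has them; the pictures are not rectified), "camera_from_world" (4x4, takes a point from world to camera coordinates); the wrist camera has in their place "hand_eye" (4x4, takes a point from camera to tool coordinates, whose origin is the TCP and whose axes are the flange's). Camera axes: x right, y down, z forward; pixel columns grow to the right and rows downward; lengths in m; the calibration is good to about 2 mm. A picture is of the moment at which its call begins: read the wrist's pose just before it. camera_info takes no time and is no camera call.
- env.hand_in(): hands the job in, once; it reports no verdict.
The state is a dict: "t": time; "qpos": joint angles; "qvel": joint speeds; "tau": joint torques, N m; "position": TCP position; "orientation": TCP orientation; "force": force on the tool from outside, world axes, zero at the start; "torque": the same for the moment, N m; "grip_width": opening from 0.0 (shut) to 1.0 (fully open).
Only numpy, scipy, OpenCV 4.12 (cv2) and the standard library are available. Lean on these libraries where they do the work, as an engineer would, in place of code of your own. Each camera call takes 0.05 s, during which the arm holds its last target. There are 200 camera calls.

## Working session

There is one attempt and no reset: what is moved stays moved. The work goes in short steps, Python scripts to look and compute and a tool call to move; the robot and the scene stay as the last step left them, time stands still between calls to the robot, and variables do not carry over. Pictures are saved under pics/ and viewed, about 12 in all and at most 16, crops included, and the job is handed in when it is done.

Besides the shell and the picture viewer there is one more tool, called in YAML: its name, and indented under it one key for each argument. step_arm: Moves the arm, as the interface text tells. Its arguments: {"type":"object","properties":{"increments":{"type":"array","items":{"type":"number"}},"grip":{"type":"number"},"newtons":{"type":"number"}},"required":["increments"]}

```bash
mkdir -p pics; ls; python3 - <<'E'
from station import env
import cv2,numpy as np
s=env.get_state();print(s['t'],s['position'],s['orientation'],s['grip_width'])
for n in("scene","top"):
    im,d=env.get_image(n);cv2.imwrite(f"pics/{n}0.png",im);np.save(f"{n}0.npy",d)
    print(n,env.camera_info(n))
print(env.camera_info("wrist"))
E
```

```text
pics
0.0 [ 0.2662338  -0.61966694  0.2412372 ] [ 9.79486083e-01  2.01509331e-01 -2.32356530e-04 -9.73667308e-04] 1.0017169015081966
scene {'fx': 478.217399400276, 'fy': 478.217399400276, 'cx': 273.86105535471967, 'cy': 213.602743811026, 'dist': array([0.05242088, 0.        , 0.        , 0.        , 0.        ]), 'camera_from_world': array([[ 0.84718924,  0.53107755, -0.01506766, -0.43018944],
       [ 0.30953382, -0.51642963, -0.79842924, -0.14781785],
       [-0.43180923,  0.67175671, -0.60190009,  1.37283513],
       [ 0.        ,  0.        ,  0.        ,  1.        ]])}
top {'fx': 384.5064771854888, 'fy': 384.5064771854888, 'cx': 276.1989961622807, 'cy': 205.93278907132063, 'dist': array([-0.01172057,  0.        ,  0.        ,  0.        ,  0.        ]), 'camera_from_world': array([[ 0.00593274, -0.99971691,  0.02304134, -0.0633365 ],
       [-0.98981047, -0.00914898, -0.14209691,  0.5607912 ],
       [ 0.14226749, -0.02196353, -0.98958454,  0.76008579],
       [ 0.        ,  0.        ,  0.        ,  1.        ]])}
{'fx': 336.8928604055178, 'fy': 336.8928604055178, 'cx': 278.6682762435287, 'cy': 206.4129924180035, 'dist': array([-0.07679136,  0.        ,  0.        ,  0.        ,  0.        ]), 'hand_eye': array([[-1.15943350e-03, -9.51635467e-01, -3.07227269e-01,
         7.84071150e-02],
       [ 9.99999310e-01, -1.04528035e-03, -5.36107510e-04,
        -3.71944149e-04],
       [ 1.89040295e-04, -3.07227678e-01,  9.51636022e-01,
        -1.31674258e-01],
       [ 0.00000000e+00,  0.00000000e+00,  0.00000000e+00,
         1.00000000e+00]])}
```

View pics/top0.png

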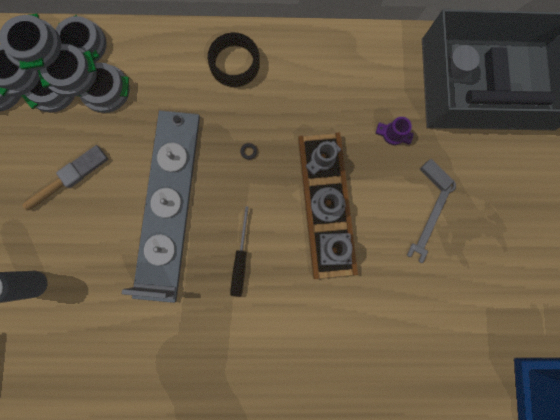

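View pics/scene0.png

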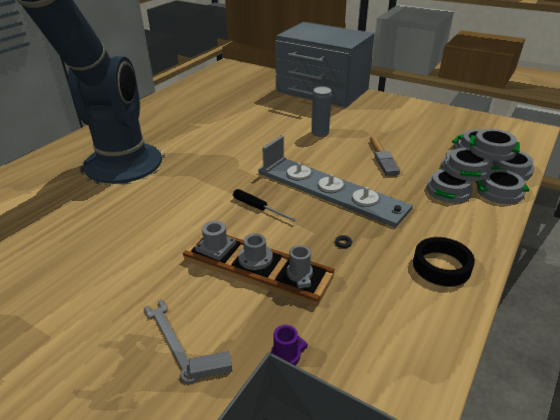

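Up in the top image is away from the robot. On the board, the nearest collar is the square one (339,248), then round (329,204), then lugs (324,155). The rack's end plate is at the near end (150,293), and the posts are at (158,249), (166,203) and (172,157). Look-alikes to leave alone are the purple lugs copy (400,130), the grey/green rings (top left), the black ring (233,60) and the small ring (249,151). I'll check the choice in a crop and measure.

```bash
cat > h.py <<'E'
import cv2,numpy as np
from scipy.optimize import least_squares
from station import env
def cloud(n,d,T=None):
    c=env.camera_info(n);K=np.array([[c['fx'],0,c['cx']],[0,c['fy'],c['cy']],[0,0,1]])
    v,u=np.mgrid[:420,:560]
    r=cv2.undistortPoints(np.stack([u,v],-1).reshape(-1,1,2).astype(float),K,c['dist']).reshape(420,560,2)
    P=np.dstack([r*d[...,None],d,np.ones_like(d)])
    if T is None:T=np.linalg.inv(c['camera_from_world'])
    return (P@T.T)[...,:3]
def atz(n,uv,z,T=None):
    c=env.camera_info(n);K=np.array([[c['fx'],0,c['cx']],[0,c['fy'],c['cy']],[0,0,1]])
    if T is None:T=np.linalg.inv(c['camera_from_world'])
    r=cv2.undistortPoints(np.array(uv,float).reshape(-1,1,2),K,c['dist']).reshape(-1,2)
    w=np.c_[r,np.ones(len(r))]@T[:3,:3].T;o=T[:3,3]
    return o+w*((z-o[2])/w[:,2])[:,None]
def wristT():
    from scipy.spatial.transform import Rotation as R
    s=env.get_state();T=np.eye(4);T[:3,:3]=R.from_quat(s['orientation']).as_matrix();T[:3,3]=s['position']
    return s,T@env.camera_info('wrist')['hand_eye']
E
python3 - <<'E'
from h import *
im=cv2.imread('pics/top0.png')
a=cv2.resize(im[140:310,120:210],None,fx=3.5,fy=3.5,interpolation=cv2.INTER_CUBIC)
b=cv2.resize(im[120:290,290:370],None,fx=3.5,fy=3.5,interpolation=cv2.INTER_CUBIC)
cv2.imwrite('pics/crop1.png',np.hstack([a,b]))
for n in('top','scene'):
    C=cloud(n,np.load(n+'0.npy'))
    t=dict(sq=(339,248),ro=(329,204),lu=(324,155),p1=(158,249),p2=(166,203),p3=(172,157)) if n=='top' else dict(sq=(214,228),ro=(256,242),lu=(300,255),p1=(299,173),p2=(331,184),p3=(365,197))
    for k,(u,v) in t.items():
        W=C[v-20:v+21,u-20:u+21].reshape(-1,3)
        if k[0]=='p':
            m=abs(W[:,2]-.023)<.004
        else:
            h=dict(sq=.082,ro=.078,lu=.086)[k];m=abs(W[:,2]-h)<.006
        Q=W[m];R=.032 if k[0]=='p' else dict(sq=.025,ro=.023,lu=.021)[k]
        print(n,k,m.sum(),Q.min(0).round(4),Q.max(0).round(4),((Q.min(0)+Q.max(0))/2).round(4))
E
```

```text
top sq 346 [ 0.4503 -0.2066  0.076 ] [ 0.4989 -0.1576  0.0876] [ 0.4746 -0.1821  0.0818]
top ro 251 [ 0.5444 -0.1896  0.072 ] [ 0.5894 -0.1454  0.0832] [ 0.5669 -0.1675  0.0776]
top lu 189 [ 0.6474 -0.1794  0.08  ] [ 0.6883 -0.1391  0.0902] [ 0.6678 -0.1592  0.0851]
top p1 718 [0.4294 0.145  0.019 ] [0.5109 0.2271 0.027 ] [0.4702 0.186  0.023 ]
top p2 676 [0.5257 0.1325 0.019 ] [0.612 0.216 0.027] [0.5688 0.1742 0.023 ]
top p3 638 [0.6253 0.1239 0.019 ] [0.7144 0.2081 0.0269] [0.6698 0.166  0.023 ]
scene sq 234 [ 0.4494 -0.2082  0.076 ] [ 0.5001 -0.1574  0.0841] [ 0.4747 -0.1828  0.0801]
scene ro 199 [ 0.5461 -0.1919  0.072 ] [ 0.5897 -0.1437  0.0802] [ 0.5679 -0.1678  0.0761]
scene lu 167 [ 0.6479 -0.1824  0.0801] [ 0.6885 -0.1368  0.0877] [ 0.6682 -0.1596  0.0839]
scene p1 267 [0.39   0.1504 0.019 ] [0.5502 0.2336 0.0269] [0.4701 0.192  0.023 ]
scene p2 248 [0.5389 0.1403 0.019 ] [0.601  0.2085 0.0268] [0.57   0.1744 0.0229]
scene p3 293 [0.6377 0.1339 0.019 ] [0.7026 0.2009 0.0269] [0.6702 0.1674 0.0229]
```

View pics/crop1.png

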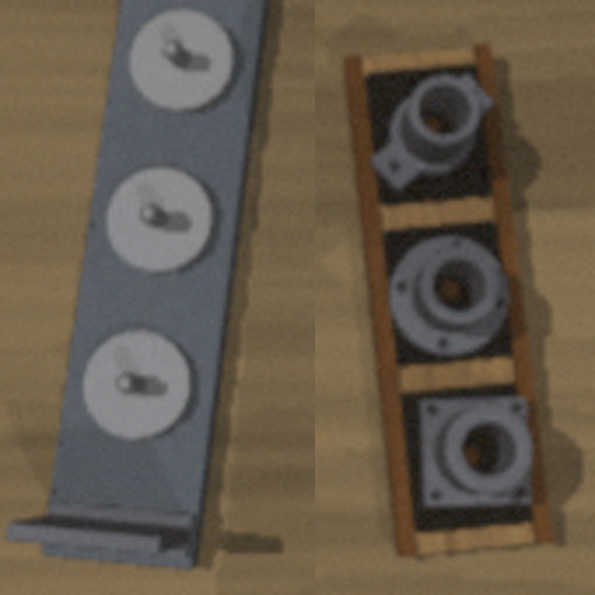

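```bash
python3 - <<'E'
from h import *
im=cv2.imread('pics/top0.png');c=[]
for (u,v) in((158,249),(166,203),(172,157)):
    g=im[v-22:v+23,u-22:u+23]; m=(g.min(2)>112).astype('uint8')
    m=cv2.morphologyEx(m,cv2.MORPH_CLOSE,np.ones((7,7)))
    n,l,s,ce=cv2.connectedComponentsWithStats(m); i=1+s[1:,4].argmax()
    k=max(cv2.findContours((l==i).astype('uint8'),0,1)[0],key=len);e=cv2.fitEllipse(cv2.convexHull(k))
    uv=(e[0][0]+u-22,e[0][1]+v-22);p=atz('top',uv,.023)[0];c.append(p)
    print(np.round(uv,1),np.round(e[1],1),p.round(4))
c=np.array(c);print(np.linalg.norm(np.diff(c,axis=0),axis=1))
E
```

```text
[158.3 249.4] [29.4 30.8] [0.47   0.1856 0.023 ]
[164.8 202.3] [28.6 29.9] [0.5695 0.1768 0.023 ]
[171.  156.5] [27.8 29.1] [0.6694 0.1681 0.023 ]
[0.09982998 0.10032112]
```

step_arm:
  increments: [4, 4, -1, -0.1, 6, 9, -2, -0.2, 8, 13, -3, -0.3, 10, 18, -4, -0.4, 12, 22, -5, -0.4, 14, 27, -5, -0.4, 16, 32, -5, -0.4, 18, 36, -5, -0.4]
  grip: -1

```text
t: 0.9
position: [0.442, -0.2674, 0.192]
orientation: [1.0, 0.003, -0.0, -0.0]
force: [0.7, -0.5, -0.7]
grip_width: 0.999
```

step_arm:
  increments: [1.4, 4, 0, 0, 2.8, 7.75, 0, 0, 2.8, 7.75, -2, 0, 2.8, 7.75, -4, 0, 2.8, 7.75, -4, 0, 2.8, 7.75, -4, 0, 2.8, 7.75, -4, 0, 2.8, 7.75, -4, 0]

```text
t: 1.7
position: [0.4706, -0.1925, 0.1533]
orientation: [1.0, 0.003, 0.001, 0.0]
force: [0.9, 0.2, -0.2]
grip_width: 0.999
```

```bash
python3 - <<'E'
from h import *
s,T=wristT();im,d=env.get_image('wrist');cv2.imwrite('pics/w1.png',im);C=cloud('wrist',d,T)
print(s['position'],s['qpos'].round(2) if hasattr(s['qpos'],'round') else s['qpos'])
for k,(x,y,z) in dict(sq=(.4747,-.1823,.082),ro=(.5673,-.1676,.078)).items():
    m=(abs(C[...,2]-z)<.004)&(np.hypot(C[...,0]-x,C[...,1]-y)<.033);Q=C[m];print(k,m.sum(),Q.min(0).round(4),Q.max(0).round(4),((Q.min(0)+Q.max(0))/2).round(4),np.median(Q[:,2]))
E
```

```text
[ 0.47061145 -0.19247659  0.15328881] [ 0.43  0.31 -0.15  2.01  0.06  0.82 -1.32]
sq 2885 [ 0.4495 -0.206   0.078 ] [ 0.4985 -0.1566  0.0843] [ 0.474  -0.1813  0.0811] 0.08193752743185628
ro 2903 [ 0.5441 -0.1897  0.074 ] [ 0.5891 -0.1447  0.0803] [ 0.5666 -0.1672  0.0772] 0.07785243154475466
```

View pics/w1.png

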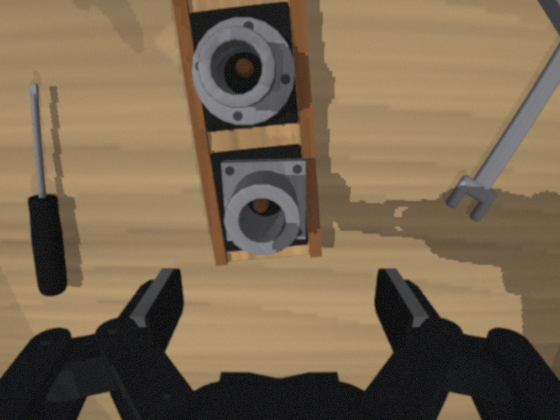

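```bash
python3 -c "
from station import env
s=env.get_state();print(s['position'],s['qvel'],s['t'])"
```

```text
[ 0.4705278  -0.19238926  0.15317022] [-0.00044703  0.00169993 -0.0004584   0.00426392  0.00154939 -0.00243599
 -0.00128857] 1.75
```

step_arm:
  increments: [0, 0, 0, 0, 0, 0, 0, 0, 0, 0, 0, 0, 0, 0, 0, 0, 0, 0, 0, 0, 0, 0, 0, 0, 0, 0, 0, 0, 0, 0, 0, 0]

```text
t: 2.55
position: [0.4701, -0.192, 0.1523]
orientation: [1.0, 0.003, 0.0, 0.0]
force: [0.7, -0.4, -0.7]
grip_width: 1.001
```

step_arm:
  increments: [0.4, 1.05, 0, 0, 0.4, 1.05, -2, 0, 0.4, 1.05, -4, 0, 0.4, 1.05, -6, 0, 0.4, 1.05, -8, 0, 0.4, 1.05, -9, 0, 0.4, 1.05, -9.5, 0, 0.4, 1.05, -9.5, 0]

```text
t: 3.35
position: [0.4742, -0.1811, 0.0572]
orientation: [1.0, 0.003, -0.0, -0.0]
force: [0.2, -0.1, 0.6]
grip_width: 1.002
```

step_arm:
  increments: [0, 0, 0, 0, 0, 0, 0, 0, 0, 0, 0, 0, 0, 0, 0, 0, 0, 0, 0, 0, 0, 0, 0, 0, 0, 0, 0, 0, 0, 0, 0, 0]
  grip: 1
  newtons: 60

```text
t: 4.15
position: [0.4748, -0.1817, 0.0584]
orientation: [1.0, 0.003, 0.001, 0.0]
force: [0.0, 0.5, 5.6]
grip_width: 0.559
```

step_arm:
  increments: [0, 0, 0.5, 0, 0, 0, 1, 0, 0, 0, 2.5, 0, 0, 0, 5, 0, 0, 0, 8, 0, 0, 0, 10.5, 0, 0, 0, 12, 0, 0, 0, 12, 0]

```text
t: 4.95
position: [0.475, -0.1818, 0.1792]
orientation: [1.0, 0.003, 0.002, 0.001]
force: [0.4, -0.5, -6.3]
grip_width: 0.564
```

step_arm:
  increments: [0, 2, 0, 0, 0, 5.5, 0, 0, 0, 9, 0, 0, 0, 12.5, 0, 0, 0, 16, 0, 0, 0, 19.5, 0, 0, 0, 22, 0, 0, 0, 23, 0, 0]

```text
t: 5.75
position: [0.4727, 0.0515, 0.176]
orientation: [1.0, 0.005, -0.001, -0.0]
force: [-0.6, -1.6, -5.3]
grip_width: 0.559
```

step_arm:
  increments: [-0.2, 1, 0, 0, -0.5, 4, 0, 0, -0.5, 7, 0, 0, -0.5, 10, 0, 0, -0.5, 12.5, 0, 0, -0.5, 13.7, 0, 0, -0.5, 13.7, 0, 0, -0.5, 13.7, 0, 0]

```text
t: 6.55
position: [0.4691, 0.1835, 0.1768]
orientation: [1.0, 0.002, -0.001, 0.001]
force: [0.2, -0.2, -5.5]
grip_width: 0.557
```

step_arm:
  increments: [0.1, 0.2, -1, 0, 0.1, 0.2, -3.5, 0, 0.1, 0.2, -6, 0, 0.1, 0.2, -8, 0, 0.1, 0.2, -9.5, 0, 0.1, 0.2, -10.5, 0, 0.1, 0.2, -11, 0, 0.1, 0.2, -11, 0]

```text
t: 7.35
position: [0.4701, 0.187, 0.0668]
orientation: [1.0, 0.002, -0.0, 0.0]
force: [-0.5, -0.9, -5.5]
grip_width: 0.557
```

step_arm:
  increments: [0, 0, -0.2, 0, 0, 0, -0.4, 0, 0, 0, -0.6, 0, 0, 0, -0.8, 0, 0, 0, -1.0, 0, 0, 0, -1.1, 0, 0, 0, -1.1, 0, 0, 0, -1.1, 0]

```text
t: 8.15
position: [0.4701, 0.1876, 0.0563]
orientation: [1.0, 0.003, 0.0, 0.0]
force: [-0.1, -0.6, -6.0]
grip_width: 0.563
```

step_arm:
  increments: [0, -0.2, 0, 0, 0, -0.2, -0.1, 0, 0, -0.2, -0.15, 0, 0, -0.2, -0.2, 0, 0, -0.2, -0.25, 0, 0, -0.2, -0.3, 0, 0, -0.2, -0.3, 0, 0, -0.2, -0.3, 0]

```text
t: 8.95
position: [0.4701, 0.1856, 0.0535]
orientation: [1.0, 0.003, 0.0, 0.0]
force: [-1.4, -1.2, -4.0]
grip_width: 0.565
```

step_arm:
  increments: [0, 0, -0.05, 0, 0, 0, -0.1, 0, 0, 0, -0.1, 0, 0, 0, -0.1, 0, 0, 0, -0.1, 0, 0, 0, -0.1, 0, 0, 0, -0.1, 0, 0, 0, -0.1, 0]

```text
t: 9.75
position: [0.4701, 0.1856, 0.0534]
orientation: [1.0, 0.003, 0.0, 0.0]
force: [-3.9, -1.6, 7.1]
grip_width: 0.561
```

step_arm:
  increments: [0, 0, 0, 0, 0, 0, 0, 0, 0, 0, 0, 0, 0, 0, 0, 0, 0, 0, 0, 0, 0, 0, 0, 0, 0, 0, 0, 0, 0, 0, 0, 0]
  grip: -1

```text
t: 10.55
position: [0.4701, 0.1855, 0.0523]
orientation: [1.0, 0.003, -0.0, 0.0]
force: [-0.1, -0.0, -0.5]
grip_width: 1.0
```

step_arm:
  increments: [0, 0, 1, 0, 0, 0, 3, 0, 0, 0, 5.5, 0, 0, 0, 8, 0, 0, 0, 10, 0, 0, 0, 11, 0, 0, 0, 11, 0, 0, 0, 11, 0]

```text
t: 11.35
position: [0.4697, 0.1852, 0.1619]
orientation: [1.0, 0.003, -0.0, 0.0]
force: [0.3, -0.1, 0.6]
grip_width: 1.001
```

```bash
python3 - <<'E'
from h import *
s,T=wristT();im,d=env.get_image('wrist');cv2.imwrite('pics/w2.png',im);C=cloud('wrist',d,T)
print(s['position'])
m=(abs(C[...,2]-.077)<.006)&(np.hypot(C[...,0]-.47,C[...,1]-.1856)<.033);Q=C[m];print(m.sum(),((Q.min(0)+Q.max(0))/2).round(4),np.median(Q[:,2]))
E
```

```text
[0.4697156  0.18522852 0.16191524]
2649 [0.4696 0.186  0.0751] 0.07688634938872216
```

View pics/w2.png

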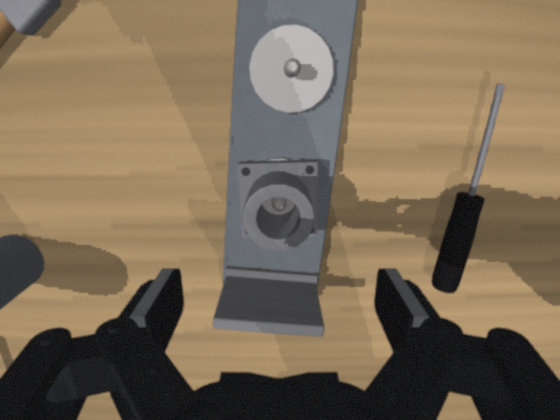

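The square collar (at about 277,215) is on the near post: its top is at 0.077 m as expected, and it's centred. Next is the round one.

step_arm:
  increments: [0.5, -2, 0, 0, 1.5, -5.5, 0, 0, 2.5, -9, 0, 0, 3.4, -12.5, 0, 0, 4.4, -16, 0, 0, 5.3, -19.5, 0, 0, 6, -22, 0, 0, 6.3, -23, 0, 0]

```text
t: 12.2
position: [0.5327, -0.0477, 0.1609]
orientation: [1.0, 0.001, -0.001, 0.0]
force: [-0.8, -0.5, -0.5]
grip_width: 1.001
```

step_arm:
  increments: [0.3, -1, 0, 0, 1.2, -4, 0, 0, 2, -7, 0, 0, 2.8, -10, 0, 0, 3.4, -12, 0, 0, 3.4, -12.3, 0, 0, 3.4, -12.3, 0, 0, 3.4, -12.3, 0, 0]

```text
t: 13.0
position: [0.5669, -0.165, 0.1621]
orientation: [1.0, 0.004, -0.0, -0.001]
force: [1.1, 1.2, -0.3]
grip_width: 0.997
```

step_arm:
  increments: [0, 0, -0.5, 0, 0, 0, -2.5, 0, 0, 0, -4.5, 0, 0, 0, -6.5, 0, 0, 0, -8.5, 0, 0, 0, -9.7, 0, 0, 0, -10.2, 0, 0, 0, -10.2, 0]

```text
t: 13.8
position: [0.5669, -0.1669, 0.0599]
orientation: [1.0, 0.003, -0.0, -0.0]
force: [0.3, 0.7, 1.4]
grip_width: 1.0
```

step_arm:
  increments: [0, 0, 0, 0, 0, 0, 0, 0, 0, 0, 0, 0, 0, 0, 0, 0, 0, 0, 0, 0, 0, 0, 0, 0, 0, 0, 0, 0, 0, 0, 0, 0]
  grip: 1
  newtons: 60

```text
t: 14.6
position: [0.5678, -0.1674, 0.0616]
orientation: [1.0, 0.003, 0.001, 0.0]
force: [-1.1, 0.6, 5.8]
grip_width: 0.525
```

step_arm:
  increments: [0, 0, 0.5, 0, 0, 0, 1, 0, 0, 0, 2.5, 0, 0, 0, 5, 0, 0, 0, 8, 0, 0, 0, 10.5, 0, 0, 0, 12, 0, 0, 0, 12, 0]

```text
t: 15.4
position: [0.5685, -0.1677, 0.183]
orientation: [1.0, 0.003, 0.002, 0.001]
force: [1.7, -0.2, -4.4]
grip_width: 0.523
```

step_arm:
  increments: [0, 2, 0, 0, 0, 5.5, 0, 0, 0, 9, 0, 0, 0, 12.5, 0, 0, 0, 16, 0, 0, 0, 19.5, 0, 0, 0, 22, 0, 0, 0, 23, 0, 0]

```text
t: 16.2
position: [0.5657, 0.0663, 0.1789]
orientation: [1.0, 0.005, -0.001, -0.001]
force: [-0.7, 0.1, -4.3]
grip_width: 0.519
```

step_arm:
  increments: [0.1, 1, 0, 0, 0.2, 4, 0, 0, 0.2, 7, 0, 0, 0.2, 9, 0, 0, 0.2, 10.5, 0, 0, 0.2, 11.2, 0, 0, 0.2, 11.4, 0, 0, 0.2, 11.4, 0, 0]

```text
t: 17.0
position: [0.5693, 0.1752, 0.1801]
orientation: [1.0, 0.002, -0.0, 0.001]
force: [-0.5, -1.1, -5.7]
grip_width: 0.514
```

step_arm:
  increments: [0, 0, -1, 0, 0, 0, -3.5, 0, 0, 0, -6, 0, 0, 0, -8, 0, 0, 0, -9.5, 0, 0, 0, -10.5, 0, 0, 0, -11, 0, 0, 0, -11, 0]

```text
t: 17.8
position: [0.5691, 0.1764, 0.07]
orientation: [1.0, 0.003, -0.0, 0.0]
force: [-0.7, -0.5, -4.6]
grip_width: 0.525
```

step_arm:
  increments: [0, 0, -0.2, 0, 0, 0, -0.4, 0, 0, 0, -0.6, 0, 0, 0, -0.8, 0, 0, 0, -1.0, 0, 0, 0, -1.1, 0, 0, 0, -1.1, 0, 0, 0, -1.1, 0]

```text
t: 18.6
position: [0.5691, 0.1766, 0.0594]
orientation: [1.0, 0.003, 0.0, 0.0]
force: [0.7, 0.7, -5.2]
grip_width: 0.52
```

step_arm:
  increments: [0.05, 0, -0.05, 0, 0.05, 0, -0.1, 0, 0.05, 0, -0.15, 0, 0.05, 0, -0.2, 0, 0.05, 0, -0.25, 0, 0.05, 0, -0.3, 0, 0.05, 0, -0.35, 0, 0.05, 0, -0.35, 0]

```text
t: 19.4
position: [0.5696, 0.1765, 0.0567]
orientation: [1.0, 0.003, 0.0, 0.0]
force: [-3.8, -2.7, 5.8]
grip_width: 0.521
```

Contact at the expected height, so I'll release.

step_arm:
  increments: [0, 0, 0, 0, 0, 0, 0, 0, 0, 0, 0, 0, 0, 0, 0, 0, 0, 0, 0, 0, 0, 0, 0, 0, 0, 0, 0, 0, 0, 0, 0, 0]
  grip: -1

```text
t: 20.2
position: [0.5696, 0.1766, 0.0558]
orientation: [1.0, 0.003, 0.0, 0.0]
force: [0.1, 0.7, 0.3]
grip_width: 0.999
```

step_arm:
  increments: [0, 0, 1, 0, 0, 0, 3, 0, 0, 0, 5.5, 0, 0, 0, 8, 0, 0, 0, 10, 0, 0, 0, 11, 0, 0, 0, 11, 0, 0, 0, 11, 0]

```text
t: 21.0
position: [0.5692, 0.1763, 0.1653]
orientation: [1.0, 0.003, -0.0, 0.0]
force: [0.3, 0.3, 0.4]
grip_width: 1.001
```

```bash
python3 - <<'E'
from h import *
s,T=wristT();im,d=env.get_image('wrist');C=cloud('wrist',d,T)
print(s['position'])
m=(abs(C[...,2]-.073)<.006)&(np.hypot(C[...,0]-.5695,C[...,1]-.1768)<.033);Q=C[m];print(m.sum(),((Q.min(0)+Q.max(0))/2).round(4),np.median(Q[:,2]))
im,d=env.get_image('top');C=cloud('top',d)
m=(abs(C[...,2]-.086)<.006)&(np.hypot(C[...,0]-.668,C[...,1]+.1593)<.033);Q=C[m];print(m.sum(),((Q.min(0)+Q.max(0))/2).round(4),np.median(Q[:,2]))
E
```

```text
[0.56915132 0.17629158 0.16533233]
1931 [0.5691 0.177  0.0713] 0.07282709385152786
190 [ 0.6678 -0.1595  0.0856] 0.08694614858453781
```

step_arm:
  increments: [0.6, -2, 0, 0, 1.6, -5.5, 0, 0, 2.6, -9, 0, 0, 3.7, -12.5, 0, 0, 4.7, -16, 0, 0, 5.7, -19.5, 0, 0, 6.5, -22, 0, 0, 6.7, -23, 0, 0]

```text
t: 21.9
position: [0.6365, -0.0575, 0.1643]
orientation: [1.0, 0.0, -0.001, 0.001]
force: [-0.2, -0.2, -0.3]
grip_width: 0.995
```

step_arm:
  increments: [0.3, -1, 0, 0, 1.1, -4, 0, 0, 1.9, -7, 0, 0, 2.6, -9, 0, 0, 3.1, -10.3, 0, 0, 3.1, -10.6, 0, 0, 3.1, -10.6, 0, 0, 3.1, -10.6, 0, 0]

```text
t: 22.7
position: [0.6675, -0.1573, 0.1658]
orientation: [1.0, 0.004, -0.0, -0.001]
force: [-0.2, 0.9, 0.3]
grip_width: 0.999
```

step_arm:
  increments: [0, 0, -0.5, 0, 0, 0, -1, 0, 0, 0, -1.5, 0, 0, 0, -1.5, 0, 0, 0, -1.5, 0, 0, 0, -1.5, 0, 0, 0, -1.5, 0, 0, 0, -1.5, 0]

```text
t: 23.5
position: [0.6677, -0.1595, 0.1511]
orientation: [1.0, 0.003, 0.0, 0.0]
force: [0.0, 0.3, -0.7]
grip_width: 1.005
```

step_arm:
  increments: [0, 0, -1, 0, 0, 0, -3, 0, 0, 0, -5, 0, 0, 0, -7, 0, 0, 0, -8, 0, 0, 0, -8.9, 0, 0, 0, -8.9, 0, 0, 0, -8.9, 0]

```text
t: 24.3
position: [0.6681, -0.1595, 0.0623]
orientation: [1.0, 0.003, 0.0, 0.0]
force: [0.5, 0.4, 0.3]
grip_width: 1.001
```

step_arm:
  increments: [0, 0, 0, 0, 0, 0, 0, 0, 0, 0, 0, 0, 0, 0, 0, 0, 0, 0, 0, 0, 0, 0, 0, 0, 0, 0, 0, 0, 0, 0, 0, 0]
  grip: 1
  newtons: 60

```text
t: 25.1
position: [0.6682, -0.1594, 0.0628]
orientation: [1.0, 0.003, 0.001, 0.0]
force: [-0.2, -0.4, 6.2]
grip_width: 0.47
```

step_arm:
  increments: [0, 0, 0.5, 0, 0, 0, 1, 0, 0, 0, 2.5, 0, 0, 0, 5, 0, 0, 0, 8, 0, 0, 0, 10.5, 0, 0, 0, 12, 0, 0, 0, 12, 0]

```text
t: 25.9
position: [0.669, -0.1597, 0.1849]
orientation: [1.0, 0.003, 0.003, 0.001]
force: [0.4, 0.1, -4.1]
grip_width: 0.476
```

step_arm:
  increments: [0, 2, 0, 0, 0, 5.5, 0, 0, 0, 9, 0, 0, 0, 12.5, 0, 0, 0, 16, 0, 0, 0, 19.5, 0, 0, 0, 22, 0, 0, 0, 23, 0, 0]

```text
t: 26.7
position: [0.6661, 0.075, 0.1801]
orientation: [1.0, 0.006, -0.002, -0.001]
force: [-0.4, 0.6, -4.0]
grip_width: 0.472
```

step_arm:
  increments: [0.1, 1, 0, 0, 0.2, 4, 0, 0, 0.2, 7, 0, 0, 0.2, 8.5, 0, 0, 0.2, 9.5, 0, 0, 0.2, 9.7, 0, 0, 0.2, 9.7, 0, 0, 0.2, 9.7, 0, 0]

```text
t: 27.5
position: [0.67, 0.1652, 0.1817]
orientation: [1.0, 0.002, 0.0, 0.001]
force: [-0.3, 0.3, -4.4]
grip_width: 0.476
```

step_arm:
  increments: [0, 0, -1, 0, 0, 0, -2, 0, 0, 0, -3, 0, 0, 0, -4, 0, 0, 0, -4, 0, 0, 0, -4, 0, 0, 0, -4, 0, 0, 0, -4, 0]

```text
t: 28.3
position: [0.67, 0.1677, 0.1426]
orientation: [1.0, 0.003, 0.001, -0.0]
force: [-1.0, -0.1, -4.4]
grip_width: 0.47
```

step_arm:
  increments: [0, 0, -1, 0, 0, 0, -3, 0, 0, 0, -4.5, 0, 0, 0, -6, 0, 0, 0, -7, 0, 0, 0, -7.5, 0, 0, 0, -7.9, 0, 0, 0, -7.9, 0]

```text
t: 29.1
position: [0.6696, 0.1676, 0.0626]
orientation: [1.0, 0.003, -0.0, 0.0]
force: [0.3, 0.3, -3.6]
grip_width: 0.473
```

step_arm:
  increments: [0, 0, -0.1, 0, 0, 0, -0.2, 0, 0, 0, -0.25, 0, 0, 0, -0.3, 0, 0, 0, -0.35, 0, 0, 0, -0.4, 0, 0, 0, -0.4, 0, 0, 0, -0.4, 0]

```text
t: 29.9
position: [0.6696, 0.1675, 0.0588]
orientation: [1.0, 0.003, 0.0, 0.0]
force: [-0.2, 0.3, -3.7]
grip_width: 0.473
```

step_arm:
  increments: [0, 0, -0.05, 0, 0, 0, -0.1, 0, 0, 0, -0.1, 0, 0, 0, -0.15, 0, 0, 0, -0.15, 0, 0, 0, -0.15, 0, 0, 0, -0.15, 0, 0, 0, -0.15, 0]

```text
t: 30.7
position: [0.6697, 0.1676, 0.0579]
orientation: [1.0, 0.003, 0.0, 0.0]
force: [-2.3, -1.4, 2.8]
grip_width: 0.476
```

Contact again at the expected height. I'll release, retreat and check.

step_arm:
  increments: [0, 0, 0, 0, 0, 0, 0, 0, 0, 0, 0, 0, 0, 0, 0, 0, 0, 0, 0, 0, 0, 0, 0, 0, 0, 0, 0, 0, 0, 0, 0, 0]
  grip: -1

```text
t: 31.5
position: [0.6696, 0.1675, 0.0574]
orientation: [1.0, 0.003, 0.0, 0.0]
force: [-0.2, -0.1, -0.6]
grip_width: 0.994
```

step_arm:
  increments: [0, 0, 1, 0, 0, 0, 3, 0, 0, 0, 5.5, 0, 0, 0, 8, 0, 0, 0, 10, 0, 0, 0, 11, 0, 0, 0, 11, 0, 0, 0, 11, 0]

```text
t: 32.3
position: [0.6692, 0.1673, 0.1667]
orientation: [1.0, 0.003, -0.0, 0.0]
force: [-0.6, 0.4, -0.3]
grip_width: 0.998
```

step_arm:
  increments: [0, -2, 1, 0, 0, -5, 2, 0, 0, -8, 2, 0, 0, -12, 2, 0, 0, -15, 2, 0, 0, -18, 2, 0, 0, -19, 2, 0, 0, -19, 2, 0]

```text
t: 33.1
position: [0.669, -0.0244, 0.1861]
orientation: [1.0, 0.001, -0.001, 0.0]
force: [0.0, 0.1, 0.3]
grip_width: 1.003
```

```bash
python3 - <<'E'
from h import *
im,d=env.get_image('scene');C=cloud('scene',d);im2,d2=env.get_image('top');C2=cloud('top',d2)
for k,x,y,z in(('sq',.47,.1856,.077),('ro',.5695,.1768,.073),('lu',.6694,.1681,.081)):
  for c in(C,C2):
    m=(abs(c[...,2]-z)<.006)&(np.hypot(c[...,0]-x,c[...,1]-y)<.033);Q=c[m]
    print(k,m.sum(),*( [((Q.min(0)+Q.max(0))/2).round(4),np.median(Q[:,2])] if len(Q) else []))
a=cv2.resize(im[120:230,230:430],None,fx=4,fy=4,interpolation=cv2.INTER_CUBIC);cv2.imwrite('pics/end.png',a)
print(env.get_state()['t'])
E
```

```text
sq 128 [0.4697 0.1832 0.075 ] 0.07470491062086876
sq 360 [0.4704 0.185  0.0765] 0.07793184390761015
ro 56 [0.5715 0.175  0.0708] 0.07058766989286541
ro 267 [0.5688 0.1751 0.0727] 0.07388191728306637
lu 96 [0.6709 0.1668 0.0786] 0.0784395219468415
lu 192 [0.6683 0.1662 0.0809] 0.08141383853260342
33.2
```

View pics/end.png

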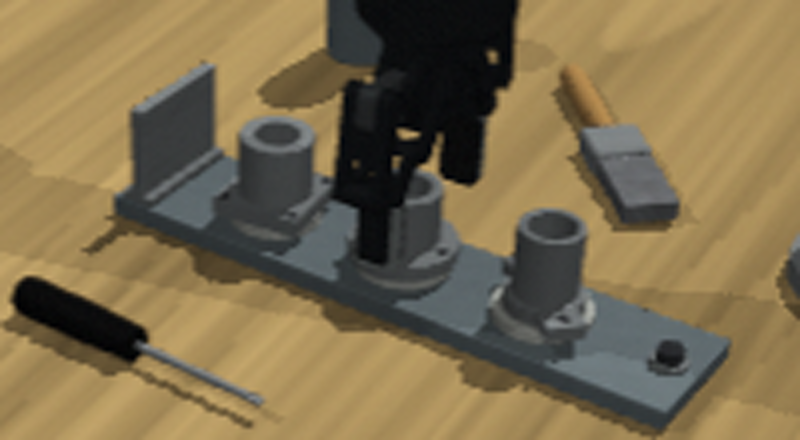

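The picture shows square, round and lugs in that order from the end plate, all upright and flat. The gripper is clear and only overlaps the round one in the view. Handing in.

```bash
python3 -c "
from station import env
print(env.hand_in())"
```

```text
the job is handed in; nothing more can be done
None
```

All three collars are on the wash rack, one per post, and I handed the job in at about 33 s of the 80 s allowed. Counting from the end plate, which is at the end nearer the robot, the order is square, round, lugs, matching near to far on the board.

- **Setting down:** each collar was lowered until light contact (3–7 N) at the expected height, then released. Force readings between moves stayed under 8 N.
- **Final checks:** in the top camera, the hub tops are within 1 mm of the expected heights of 77, 73 and 81 mm. The centres are within about 2 mm of the posts.
- **Disagreement:** the scene camera read the tops about 2.5 mm lower. It read about 2 mm low on the board too, so I put this down to its calibration.
- **Clearance:** the last picture shows all three collars upright and flat, with the gripper open and away from the rack. It partly hides the round collar in that view. The purple look-alike and the other objects were not touched.

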